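Clip the twin-tube detector onto the snap hook of its stand

TASK

Hang the twin-tube radiation detector on the snap hook of its stand: lower it so that the bottom of its ring pushes the sprung gate inward and drops fully into the bowl of the hook, and the gate snaps shut behind it. Leave it hanging upright and still, and do not disturb the dish, pen, jar, spare probe and weight standing around.

Things in the scene. Friction and masses are not known exactly. Their poses are not given: they have to be found in the camera images.
- detector_centre (a point): Centre (half-way up) of the loose twin-tube detector, 198 tall, 160 wide, 0.27-0.43 kg, standing on the table. Two black upright tubes (36 diameter, 122 tall, axes at y = -62 and +62) joined by steel arms to a steel ring midway, grey grip tab on top. Same after a half turn. x: axis through the ring's hole; y: tube to tube; z up. Tubes' undersides 99 below this point (all mm).
- detector_tab (a point): Centre of the detector's grip tab, the place to grasp from above: a plastic plate 12 mm thick along x (grip across this), 36 mm wide along y, 30 mm tall; its top is 15 mm above this point. It stands on the ring, 84 mm above the detector's centre; same axes.
- detector_ring (a point): Centre of the bar at the lowest point of the detector's ring, the part that goes through the gate. Round bar 10 mm thick; ring 70 mm outside, 50 mm hole, upright in the detector's y-z plane. 6 mm above the detector's centre, 78 mm below the tab's centre, 105 mm above the tubes' undersides; same axes.
- hook_seat (a point): Point in the bowl of the fixed steel snap hook where the centre of the ring's bar lies when home, 150 mm above the table. The hook lies in its x-z plane, bar 12 mm thick, nose up on the -x side (towards the robot), mouth open upward between nose and gate. Bring the ring with its axis along the hook's x, a tube passing on either side (y), and push straight down over this point (x within 5 mm).
- hook_nose (a point): Top of the hook's nose, a round bar end 12 mm thick, 17 mm to -x of the seat and 42 mm above it. Same axes as hook_seat. The ring's bar must come down on the gate's side (+x) of it.
- gate_hinge (a point): Hinge of the gate, 50 mm to +x of the seat and 58 mm above it; same axes. The gate is an 8 mm steel bar, 62 mm long, sloping from here down to -x, its free end touching the inside of the nose 4 mm to -x of the seat and 28 mm above it. The hook's frame at the hinge rises to 8 mm above this point.
- stand_post (a point): Top of the stand's upright aluminium post (24 mm thick, head 34 mm square), 192 mm above the table, 105 mm to +x of the seat; same axes. It stands on a fixed base plate 110 mm square and 12 mm thick, centred under it.
- gate (a joint): Angle of the sprung gate, rad: 0 shut against the nose, growing as pressed down and inward, stop at 0.55. The ring's bar meets the gate 40 mm above the seat, needs about 0.3 and slips past its end 13 mm above the seat, then drops into the bowl; the gate springs shut above it by itself. Pressing takes 6 to 8 N, more than the detector's weight.
- dish_centre (a point): Centre of a loose glass dish, 84 mm across, 14 mm tall. Leave it alone.
- pen_centre (a point): Centre of a loose black pen, 135 mm long along its x, 12 mm thick. Leave it alone.
- jar_centre (a point): Centre (half-way up) of a loose blue jar, 84 mm across, 150 mm tall. Leave it alone.
- probe_centre (a point): Centre (half-way up) of a loose standing metal probe, 42 mm across, 155 mm tall. Leave it alone.
- weight_centre (a point): Centre (half-way up) of a loose steel weight, 52 mm across, 72 mm tall. Leave it alone.

How it is judged:
By the outcome, as a careful person would: the job done as asked, in the order asked, and still so for the second after the job is handed in, with the robot touching nothing.
It also fails if it takes over 48 s, if anything falls off the work surface, if the arm or the gripper's body presses on something with over 40 N, if the wrist force passes 120 N, or if a joint passes its speed limit or range.

ROBOT

A 6-joint arm with a two-finger parallel gripper is mounted at the origin on the work surface. World frame = base frame: x ahead of the robot, y to its left, z up, the work surface at z = 0. Lengths are in m, angles in rad, forces in N, time in s.
With the tool pointing down it reaches from about 0.375 to 0.925 m from the base axis. Payload 5.7 kg.
Tool frame: the origin (TCP) lies midway between the tips of the shut fingers; the grasp point (between the pads) lies behind it (ctrl.pinch_z is the y of the grasp point in the tool frame, in m); y points along the fingers, x is the direction in which the jaws open and shut, and the axes are right-handed (so a half turn about y gives the same grasp; the last joint's range is limited). The gripper opens to 88 mm and grips with 3 to 60 N. Pads are 20 mm wide; open, the fingers measure 115 mm over their backs; the gripper's body (75 mm by 178 mm) begins 61 mm behind the grasp point.
Start: joints at [-1.341, 0.359, 1.51, -0, 1.272, -0.115], TCP at [0.203, -0.565, 0.223] pointing down, gripper open.
Joint ranges: [-2.97, 2.97], [-1.01, 2.36], [0.21, 2.38], [-0.96, 4.11], [0.2, 2.71], [-2.98, 2.98]. Speed limits (rad/s): [2.39, 2.39, 3.14, 3.14, 3.14, 3.14].

INTERFACE

Orientations are given as a rotation vector (axis times angle).
In Python, from cell import ctrl gives the robot as it stands.
- The arm moves only by the tool play_rows, never from a script. Its argument "steps" is a list of rows, each an object with "dp": the shift along the tool's x, y, z in cm, a list of three; "rot": the turn, a rotation vector about the tool's x, y, z in rad, a list of three. A call has 1 to 20 rows; each row shifts and turns the commanded pose from where the row before left it, along the tool's axes as they then stand; what a row does not reach is not made up. A row lasts 1/10 s, in which the tool goes at most 50 mm and 8.59 degrees, less where a joint would pass 70% of its speed; a pose out of reach is approached as far as the arm can. A call with a gripper value outside its range is refused whole. "claw" is the closure in counts, from 0 (fully open) to 255 (shut), set as the call begins (left out, the last holds). The fingers move at their own pace and stop on an object; the grip force is fixed at half the most. Time passes only in rows, so rows that do not move let the fingers close. It gives the time, the measured TCP pose, the force and the opening at its end, in the units of the state.
- ctrl.state(): the state, without advancing time (a new reading comes with each control period).
- ctrl.capture(name): name is "side" or "top"; returns a dict with "pixels" (400x640x3 uint8, red, green, blue), "camera_matrix" (3x3 intrinsics, pixels), "cam_to_world" (4x4, takes a point from camera to world coordinates). Camera axes: x right, y down, z forward; pixel columns grow to the right and rows downward; lengths in m; the calibration is good to about 2 mm. A picture is of the moment at which its call begins. There is no depth.
- ctrl.close_job(): hands the job in, once; it reports no verdict.
The state is a dict: "time": time; "qpos": joint angles; "joint_velocities": joint speeds; "effort": joint torques, N m; "tool_pos": TCP position; "tcp_rot": TCP orientation; "ft_force": force on the tool from outside, world axes, zero at the start; "torque": the same for the moment, N m; "grip_width": opening from 0.0 (shut) to 1.0 (fully open).
Only numpy, scipy, OpenCV 4.12 (cv2) and the standard library are available. Lean on these libraries where they do the work, as an engineer would, in place of code of your own. Each camera call takes 0.05 s, during which the arm holds its last target. There are 200 camera calls.

## Working session

There is one attempt and no reset: what is moved stays moved. The work goes in short steps, Python scripts to look and compute and a tool call to move; the robot and the scene stay as the last step left them, time stands still between calls to the robot, and variables do not carry over. Pictures are saved under pics/ and viewed, about 8 in all and at most 12, crops included, and the job is handed in when it is done.

Besides the shell and the picture viewer there is one more tool, called after "Call:" in YAML: its name, and indented under it one key for each argument. play_rows: Moves the arm, as the interface text tells. Its arguments: {"type":"object","properties":{"steps":{"type":"array"},"claw":{"type":"number"}},"required":["steps"]}

```bash
mkdir -p pics; cat > h.py <<'E'
import numpy as np, cv2
from cell import ctrl
from scipy.spatial.transform import Rotation as R
def cap(n,f=None):
    c=ctrl.capture(n)
    if f: cv2.imwrite('pics/'+f,c['pixels'][:,:,::-1])
    return c
def ray(c,u,v):
    T=c['cam_to_world'];d=T[:3,:3]@np.linalg.solve(c['camera_matrix'],[u,v,1]);return T[:3,3],d
def plane(c,u,v,z):
    o,d=ray(c,u,v);return o+d*(z-o[2])/d[2]
def proj(c,p):
    T=c['cam_to_world'];q=c['camera_matrix']@(T[:3,:3].T@(np.array(p)-T[:3,3]));return q[:2]/q[2]
def tri(c1,p1,c2,p2):
    o1,d1=ray(c1,*p1);o2,d2=ray(c2,*p2)
    s=np.linalg.lstsq(np.c_[d1,-d2],o2-o1,rcond=None)[0]
    a=o1+s[0]*d1;b=o2+s[1]*d2;return (a+b)/2,np.linalg.norm(a-b)
E
python3 - <<'E'
from h import *
np.set_printoptions(precision=4,suppress=True)
for n in('top','side'):
    c=cap(n,n+'0.png');print(n,c['camera_matrix'],c['cam_to_world'])
s=ctrl.state();print(s,ctrl.pinch_z);print(R.from_rotvec(s['tcp_rot']).as_matrix())
E
```

```text
top [[485.7005   0.     322.0497]
 [  0.     485.7005 203.5902]
 [  0.       0.       1.    ]] [[-0.027  -0.9836  0.1782  0.2995]
 [-0.9994  0.0304  0.0164 -0.02  ]
 [-0.0215 -0.1776 -0.9839  1.5404]
 [ 0.      0.      0.      1.    ]]
side [[391.1672   0.     328.1823]
 [  0.     391.1672 192.6211]
 [  0.       0.       1.    ]] [[-0.9946 -0.0707  0.0755  0.4395]
 [-0.103   0.6111 -0.7848  1.053 ]
 [ 0.0094 -0.7884 -0.6151  0.95  ]
 [ 0.      0.      0.      1.    ]]
{'time': 0.1, 'qpos': array([-1.3411,  0.3594,  1.5113, -0.    ,  1.2725, -0.1151]), 'joint_velocities': array([ 0.0009, -0.0003, -0.0024,  0.0005, -0.0019,  0.0002]), 'effort': array([ -0.0007, -51.6356, -27.1407,   0.0677,   0.0276,  -0.    ]), 'tool_pos': array([ 0.2026, -0.5641,  0.2219]), 'tcp_rot': array([-1.3517,  0.9524, -0.9504]), 'ft_force': array([-0.1765,  0.0739, -0.806 ]), 'torque': array([0.0069, 0.0199, 0.0057]), 'grip_width': 0.9998358590477997} -0.0187
[[ 0.338  -0.0004  0.9411]
 [-0.9411  0.0016  0.338 ]
 [-0.0016 -1.      0.0001]]
```

View pics/top0.png

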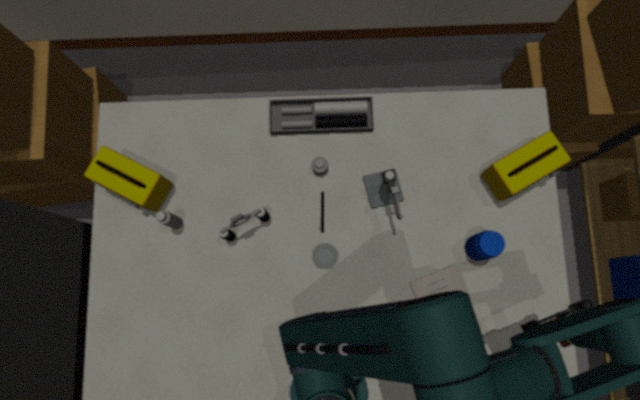

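View pics/side0.png

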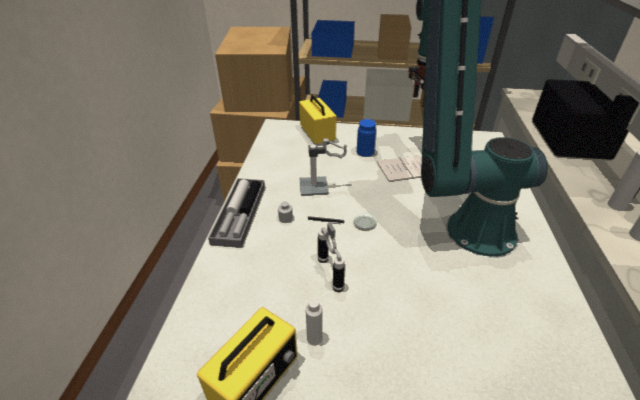

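Top view: the detector's tubes are at about (228,235) and (262,214), and the stand post at (390,176) with its hook reaching to (399,217). In the side view the tubes are at (323,245) and (339,273), the post at (313,150), and the hook around (335,148). I'll zoom in on both.

```bash
python3 - <<'E'
from h import *
t=cv2.imread('pics/top0.png');s=cv2.imread('pics/side0.png')
z=lambda im,x,y,w,h,k:cv2.resize(im[y:y+h,x:x+w],None,fx=k,fy=k,interpolation=cv2.INTER_CUBIC)
a=z(t,210,195,75,55,5);b=z(t,355,160,75,80,5)[:,:]
c=z(s,305,215,60,80,5);d=z(s,295,130,65,70,5)
def pad(i,w,h):
    o=np.zeros((h,w,3),np.uint8);i=i[:h,:w];o[:i.shape[0],:i.shape[1]]=i;return o
W=390
m=np.vstack([np.hstack([pad(a,W,280),pad(d,W,280)]),np.hstack([pad(b,W,320),pad(c,W,320)])])
m=np.clip(m.astype(float)*1.5,0,255).astype(np.uint8)
cv2.imwrite('pics/z0.png',m);print(m.shape)
E
```

```text
(600, 780, 3)
```

View pics/z0.png

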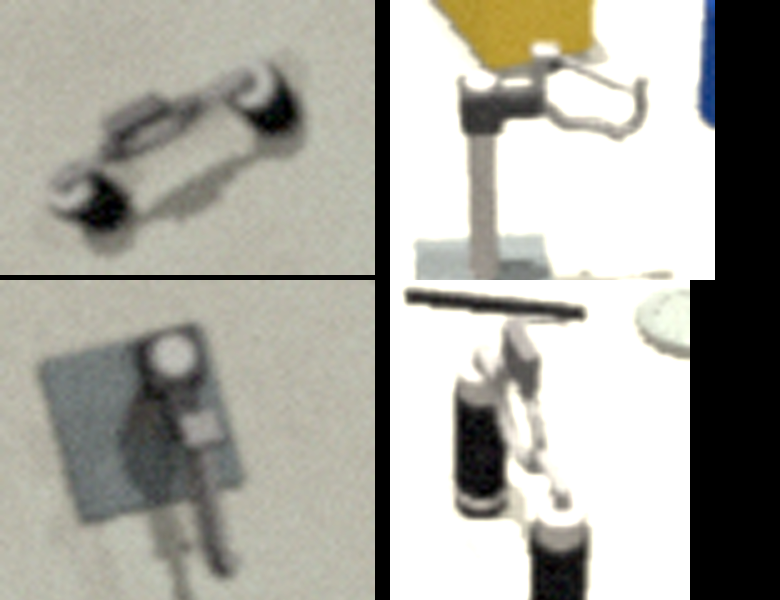

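Crops: the tab's top strip is at about (238,217) and the tube caps at (224,233) and (262,212). The post's top disc is at (389,175), the hinge block at (396,190), and the nose at (399,217) in top and (345,146) in side.

```bash
python3 - <<'E'
from h import *
np.set_printoptions(precision=4,suppress=True)
t=cap('top');s=cap('side')
img=t['pixels']
p=lambda n,u,v,z:print(n,plane(t,u,v,z))
print('base corners');B=[plane(t,355+x/5,160+y/5,.012) for x,y in((40,80),(203,42),(245,205),(82,243))];print(np.array(B),np.mean(B,0))
p('post',389.4,175,.192);p('nose',399.4,217,.192);p('hinge',395.6,189.6,.216)
print('nose tri',tri(t,(399.2,216),s,(345,146.4)));print('post tri',tri(t,(389.4,175),s,(313,145)))
A=plane(t,224.4,233,.122);C=plane(t,261.6,212,.122);print('tubes',A,C,np.linalg.norm(A-C),(A+C)/2)
p('tab',238,217.4,.198)
# black tube masks -> bottoms
g=img[195:250,210:285].max(2);m=(g<25).astype(np.uint8)
n,l,st,ce=cv2.connectedComponentsWithStats(m)
for i in range(1,n):
    if st[i,4]>20:print(st[i],ce[i]+[210,195],plane(t,*(ce[i]+[210,195]),.05))
for n_,u,v,z in(('dish',325,256,.014),('pen',322,212,.01),('weight',320,164,.072),('jar',488,240,.15),('probe',163,215,.155)):p(n_,u,v,z)
E
```

```text
base corners
[[ 0.6626 -0.1291  0.012 ]
 [ 0.6844 -0.2352  0.012 ]
 [ 0.5766 -0.2561  0.012 ]
 [ 0.5552 -0.1513  0.012 ]] [ 0.6197 -0.1929  0.012 ]
post [ 0.6203 -0.1912  0.192 ]
nose [ 0.4989 -0.2129  0.192 ]
hinge [ 0.5725 -0.2032  0.216 ]
nose tri (array([ 0.5014, -0.2136,  0.1834]), np.float64(0.0031187152115041733))
post tri (array([ 0.6188, -0.1909,  0.1946]), np.float64(0.0017499362280033583))
tubes [0.4772 0.2939 0.122 ] [0.5366 0.1836 0.122 ] 0.12525182525348996 [0.5069 0.2387 0.122 ]
tab [0.5105 0.2391 0.198 ]
[50 18  9  8 37] [264.7568 217.4865] [0.531  0.1842 0.05  ]
[16 36  9  9 44] [230.4318 236.1364] [0.4759 0.291  0.05  ]
dish [0.4089 0.0007 0.014 ]
pen [0.5494 0.0064 0.01  ]
weight [0.691  0.0074 0.072 ]
jar [ 0.4313 -0.4668  0.15  ]
probe [0.531  0.4663 0.155 ]
```

Measurements agree: plate centre and post differ by about 1 mm, tube spacing is 125 mm against 124. That gives seat ≈ (0.517, -0.213), hook yaw ≈ 0.198, detector ≈ (0.508, 0.239) and yaw ≈ 0.485. I'll raise the arm and swing it over.

Call:
play_rows:
  steps:
    - {"dp": [0, -4, 0], "rot": [0, 0, 0]}
    - {"dp": [0, -5, 0], "rot": [0, -0.035, 0]}
    - {"dp": [0, 0, 4.2], "rot": [0, -0.07, 0]}
    - {"dp": [0, 0, 4.2], "rot": [0, -0.07, 0]}
    - {"dp": [0, 0, 4.2], "rot": [0, -0.07, 0]}
    - {"dp": [0, 0, 4.2], "rot": [0, -0.07, 0]}
    - {"dp": [0, 0, 4.2], "rot": [0, -0.07, 0]}
    - {"dp": [0, 0, 4.2], "rot": [0, -0.07, 0]}
    - {"dp": [0, 0, 4.2], "rot": [0, -0.07, 0]}
    - {"dp": [0, 0, 4.2], "rot": [0, -0.07, 0]}
    - {"dp": [0, 0, 4.2], "rot": [0, -0.07, 0]}
    - {"dp": [0, 0, 4.2], "rot": [0, -0.07, 0]}
    - {"dp": [0, 0, 4.2], "rot": [0, -0.07, 0]}
    - {"dp": [0, 0, 4.2], "rot": [0, -0.07, 0]}
    - {"dp": [0, 0, 4.2], "rot": [0, -0.07, 0]}
    - {"dp": [0, 0, 4.2], "rot": [0, -0.07, 0]}
    - {"dp": [0, 0, 4.2], "rot": [0, -0.07, 0]}
    - {"dp": [0, 0, 4.2], "rot": [0, -0.07, 0]}
    - {"dp": [0, 0, 4.2], "rot": [0, -0.07, 0]}
    - {"dp": [0, 0, 4.2], "rot": [0, -0.07, 0]}
  claw: 110

```text
time: 2.2
tool_pos: [0.5998, 0.0223, 0.3124]
tcp_rot: [-1.57, -0.056, 0.057]
ft_force: [0.8, -0.5, 0.4]
grip_width: 0.57
```

```bash
cat >> h.py <<'E'
def go(p,yaw):
    "tool-frame shift (cm) and turn to the TCP target p, tool x at yaw, tool y down"
    np.set_printoptions(precision=4,suppress=True)
    s=ctrl.state();M=R.from_rotvec(s['tcp_rot'])
    W=R.from_matrix(np.c_[[np.cos(yaw),np.sin(yaw),0],[0,0,-1],[-np.sin(yaw),np.cos(yaw),0]])
    print('t',round(s['time'],2),'at',s['tool_pos'],'yaw',np.arctan2(*M.as_matrix()[1::-1,0]),'F',s['ft_force'],'grip',s['grip_width'])
    d=M.inv().apply(np.array(p)-s['tool_pos'])*100
    print('dp cm',d,'rot',(M.inv()*W).as_rotvec(),'dp after turn',W.inv().apply(np.array(p)-s['tool_pos'])*100)
E
python3 -c "
from h import *
go([.508,.239,.28],.485)"
```

```text
t 2.2 at [0.5998 0.0223 0.3124] yaw 0.0718620171065946 F [ 0.774  -0.5019  0.3832] grip 0.569635406582804
dp cm [-7.5965  3.2445 22.275 ] rot [-0.0002 -0.4131 -0.0002] dp after turn [ 1.9853  3.2388 23.4516]
```

Call:
play_rows:
  steps:
    - {"dp": [0, 0, 0], "rot": [0, -0.138, 0]}
    - {"dp": [0, 0, 0], "rot": [0, -0.138, 0]}
    - {"dp": [0, 0, 0], "rot": [0, -0.137, 0]}
    - {"dp": [0.35, 0.5, 3.9], "rot": [0, 0, 0]}
    - {"dp": [0.35, 0.5, 3.9], "rot": [0, 0, 0]}
    - {"dp": [0.35, 0.5, 3.9], "rot": [0, 0, 0]}
    - {"dp": [0.35, 0.5, 3.9], "rot": [0, 0, 0]}
    - {"dp": [0.3, 0.5, 3.9], "rot": [0, 0, 0]}
    - {"dp": [0.3, 0.5, 3.9], "rot": [0, 0, 0]}
    - {"dp": [0, 0, 0], "rot": [0, 0, 0]}
    - {"dp": [0, 0, 0], "rot": [0, 0, 0]}

```text
time: 3.3
tool_pos: [0.5085, 0.2376, 0.2825]
tcp_rot: [-1.538, -0.379, 0.38]
ft_force: [-0.5, -1.6, -0.2]
grip_width: 0.565
```

```bash
python3 - <<'E'
from h import *
go([.508,.239,.168],.485)
t=cap('top');s=cap('side')
def z(c,x,y,w,h,k):
    im=np.ascontiguousarray(c['pixels'][:,:,::-1])
    im=cv2.resize(im[y:y+h,x:x+w],None,fx=k,fy=k,interpolation=cv2.INTER_CUBIC);return np.clip(im*1.5,0,255).astype(np.uint8)
m=np.hstack([z(t,195,170,100,120,4),z(s,290,190,90,120,4)]);cv2.imwrite('pics/z1.png',m);print(m.shape)
a=np.array([np.cos(.485),np.sin(.485),0]);b=np.array([-a[1],a[0],0]);c0=np.array([.508,.239,0])
for n,p in(('tabtop',c0+[0,0,.198]),('tubeA',c0+.062*b+[0,0,.122]),('tubeB',c0-.062*b+[0,0,.122])):
    print(n,'top crop',(proj(t,p)-[195,170])*4,'side crop',(proj(s,p)-[290,190])*4+[400,0])
E
```

```text
t 3.3 at [0.5085 0.2376 0.2825] yaw 0.48418320621991107 F [-0.489  -1.5843 -0.2071] grip 0.564582622898178
dp cm [ 0.026  11.4486  0.1533] rot [ 0.0003 -0.0008 -0.0006] dp after turn [ 0.0198 11.4487  0.1496]
(480, 760, 3)
tabtop top crop [172.1642 193.1657] side crop [564.9808 138.5434]
tubeA top crop [117.643  249.3992] side crop [596.5742 273.1845]
tubeB top crop [265.643  167.5611] side crop [532.9561 160.509 ]
```

View pics/z1.png

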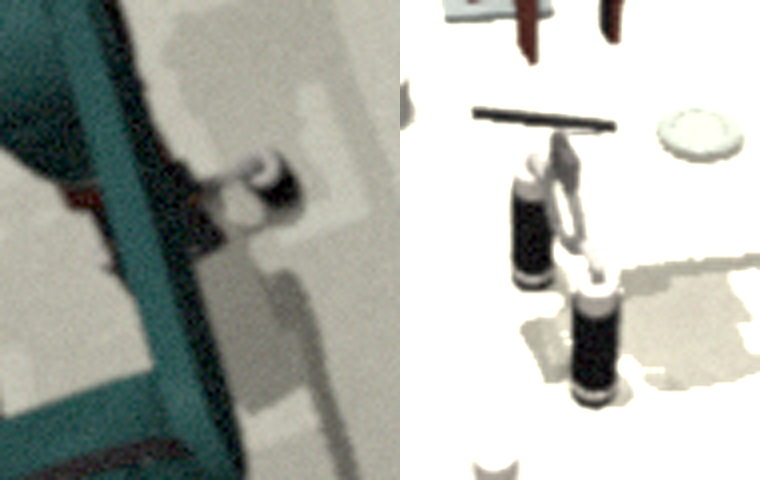

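Side crop: the tab top is at (564,135), predicted (565,138). Both tubes sit as predicted, and the fingertips at (530,60) and (610,40) straddle the tab. I'll descend and grip.

Call:
play_rows:
  steps:
    - {"dp": [0, 2.4, 0.1], "rot": [0, 0, 0]}
    - {"dp": [0, 2, 0.1], "rot": [0, 0, 0]}
    - {"dp": [0, 2, 0], "rot": [0, 0, 0]}
    - {"dp": [0, 2, 0], "rot": [0, 0, 0]}
    - {"dp": [0, 2, 0], "rot": [0, 0, 0]}
    - {"dp": [0, 1, 0], "rot": [0, 0, 0]}
    - {"dp": [0, 0, 0], "rot": [0, 0, 0]}

```text
time: 4.1
tool_pos: [0.5076, 0.2376, 0.1675]
tcp_rot: [-1.538, -0.375, 0.379]
ft_force: [-0.2, -0.6, 0.1]
grip_width: 0.566
```

Call:
play_rows:
  steps:
    - {"dp": [0, 0, 0], "rot": [0, 0, 0]}
    - {"dp": [0, 0, 0], "rot": [0, 0, 0]}
    - {"dp": [0, 0, 0], "rot": [0, 0, 0]}
    - {"dp": [0, 0, 0], "rot": [0, 0, 0]}
    - {"dp": [0, 0, 0], "rot": [0, 0, 0]}
    - {"dp": [0, 0, 0], "rot": [0, 0, 0]}
    - {"dp": [0, 0, 0], "rot": [0, 0, 0]}
  claw: 255

```text
time: 4.8
tool_pos: [0.5081, 0.239, 0.169]
tcp_rot: [-1.537, -0.378, 0.378]
ft_force: [-0.1, 0.3, 3.0]
grip_width: 0.132
```

Grip opening is 11.6 mm, so the tab is held. I'll lift to TCP z ≈ 0.42, which lets the tubes clear the hook during the carry.

Call:
play_rows:
  steps:
    - {"dp": [0, -1, 0], "rot": [0, 0, 0]}
    - {"dp": [0, -2, 0], "rot": [0, 0, 0]}
    - {"dp": [0, -3, 0], "rot": [0, 0, 0]}
    - {"dp": [0, -4, 0], "rot": [0, 0, 0]}
    - {"dp": [0, -4, 0], "rot": [0, 0, 0]}
    - {"dp": [0, -4, 0], "rot": [0, 0, 0]}
    - {"dp": [0, -4, 0], "rot": [0, 0, 0]}
    - {"dp": [0, -3, 0], "rot": [0, 0, 0]}
    - {"dp": [0, -1, 0], "rot": [0, 0.05, 0]}
    - {"dp": [0, 0, 0], "rot": [0, 0.1, 0]}
    - {"dp": [0, 0, 0], "rot": [0, 0.1, 0]}
    - {"dp": [0, 0, 0], "rot": [0, 0.037, 0]}
    - {"dp": [0, 0, 0], "rot": [0, 0, 0]}

```text
time: 6.1
tool_pos: [0.5074, 0.2388, 0.4285]
tcp_rot: [-1.566, -0.152, 0.154]
ft_force: [0.6, -0.7, -3.0]
grip_width: 0.132
```

```bash
python3 -c "
from h import *
go([.517,-.213,.42],.198)"
```

```text
t 6.1 at [0.5074 0.2388 0.4285] yaw 0.19481264965708248 F [ 0.6078 -0.6667 -2.9665] grip 0.13213636149995717
dp cm [ -7.8059   0.8604 -44.506 ] rot [ 0.     -0.0032 -0.0013] dp after turn [ -7.9488   0.8484 -44.481 ]
```

Call:
play_rows:
  steps:
    - {"dp": [-0.2, 0, -1], "rot": [0, -0.003, -0.001]}
    - {"dp": [-0.35, 0, -2], "rot": [0, 0, 0]}
    - {"dp": [-0.55, 0, -3], "rot": [0, 0, 0]}
    - {"dp": [-0.53, 0, -3], "rot": [0, 0, 0]}
    - {"dp": [-0.53, 0, -3], "rot": [0, 0, 0]}
    - {"dp": [-0.53, 0, -3], "rot": [0, 0, 0]}
    - {"dp": [-0.53, 0, -3], "rot": [0, 0, 0]}
    - {"dp": [-0.53, 0, -3], "rot": [0, 0, 0]}
    - {"dp": [-0.53, 0, -3], "rot": [0, 0, 0]}
    - {"dp": [-0.53, 0, -3], "rot": [0, 0, 0]}
    - {"dp": [-0.53, 0, -3], "rot": [0, 0, 0]}
    - {"dp": [-0.53, 0, -3], "rot": [0, 0, 0]}
    - {"dp": [-0.53, 0, -3], "rot": [0, 0, 0]}
    - {"dp": [-0.53, 0, -3], "rot": [0, 0, 0]}
    - {"dp": [-0.45, 0, -2.5], "rot": [0, 0, 0]}
    - {"dp": [-0.35, 0, -2], "rot": [0, 0, 0]}
    - {"dp": [-0.15, 0, -1], "rot": [0, 0, 0]}
    - {"dp": [0, 0, 0], "rot": [0, 0, 0]}
    - {"dp": [0, 0, 0], "rot": [0, 0, 0]}

```text
time: 8.0
tool_pos: [0.518, -0.2123, 0.4285]
tcp_rot: [-1.564, -0.156, 0.155]
ft_force: [-0.6, 0.3, -3.6]
grip_width: 0.134
```

```bash
cat > look.py <<'E'
from h import *
import sys
go([.517,-.213,float(sys.argv[2])],.198)
t=cap('top');s=cap('side')
def z(c,x,y,w,h,k):
    im=np.ascontiguousarray(c['pixels'][:,:,::-1])
    im=cv2.resize(im[y:y+h,x:x+w],None,fx=k,fy=k,interpolation=cv2.INTER_CUBIC);return np.clip(im*1.3,0,255).astype(np.uint8)
m=np.hstack([z(t,350,140,80,120,4),z(s,285,50,100,130,4)[:480]]);cv2.imwrite('pics/'+sys.argv[1],m);print(m.shape)
p=ctrl.state()['tool_pos'];a=np.array([np.cos(.198),np.sin(.198),0]);b=np.array([-a[1],a[0],0])
bar=p-[0,0,.064]
for n,q in(('bar',bar),('tubeA top',bar+.062*b+[0,0,.017]),('tubeB top',bar-.062*b+[0,0,.017]),('tabtop',bar+[0,0,.093]),('seat',np.array([.517,-.213,.15])),('nose',np.array([.517,-.213,.192])-.017*a),('hinge',np.array([.517,-.213,.208])+.05*a)):
    print(n,'top crop',(proj(t,q)-[350,140])*4,'side crop',(proj(s,q)-[285,50])*4+[320,0])
E
python3 look.py z2.png .315
```

```text
t 8.0 at [ 0.518  -0.2123  0.4285] yaw 0.19821131542680345 F [-0.5792  0.3381 -3.5573] grip 0.13435318861177453
dp cm [-0.1198 11.3517 -0.0596] rot [-0.0011  0.0002  0.0008] dp after turn [-0.1102 11.3518 -0.0474]
(480, 720, 3)
bar top crop [232.1217 234.6532] side crop [546.3471 205.3507]
tubeA top top crop [136.8206 252.2592] side crop [556.0421 218.3774]
tubeB top top crop [335.7994 206.5533] side crop [538.4869 157.7385]
tabtop top crop [257.1728 203.8659] side crop [549.752  101.1536]
seat top crop [188.4808 291.9402] side crop [540.8014 414.7665]
nose top crop [202.408  305.7919] side crop [560.0715 375.9327]
hinge top crop [181.3746 209.8158] side crop [489.0611 363.971 ]
```

View pics/z2.png

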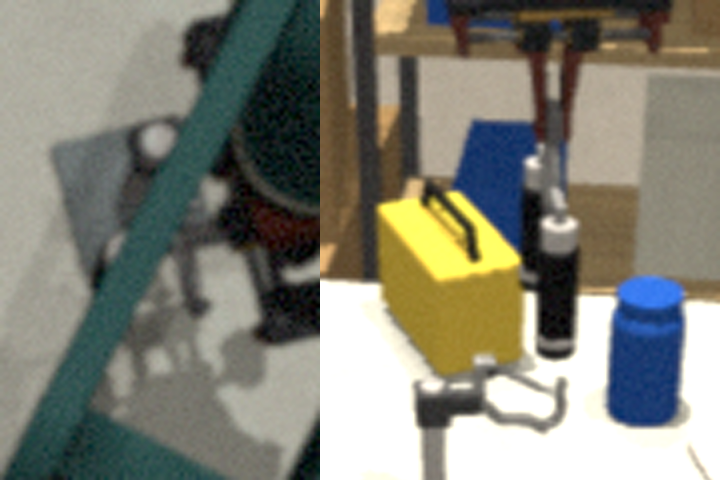

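Side crop: tube A's top is at (559,222), predicted (556,218), and tube B's at (538,160), predicted (538,158). The nose is at (560,380), predicted (560,376), so x agrees within about 2 mm. The detector hangs upright. I'll lower to just above the gate (bar ≈ 0.205).

Call:
play_rows:
  steps:
    - {"dp": [-0.05, 1, 0], "rot": [0, 0, 0]}
    - {"dp": [-0.05, 2, 0], "rot": [0, 0, 0]}
    - {"dp": [0, 2.5, 0], "rot": [0, 0, 0]}
    - {"dp": [0, 2.5, 0], "rot": [0, 0, 0]}
    - {"dp": [0, 2.5, 0], "rot": [0, 0, 0]}
    - {"dp": [0, 2.5, 0], "rot": [0, 0, 0]}
    - {"dp": [0, 1.5, 0], "rot": [0, 0, 0]}
    - {"dp": [0, 0.5, 0], "rot": [0, 0, 0]}
    - {"dp": [0, 0.5, 0], "rot": [0, 0, 0]}
    - {"dp": [0, 0, 0], "rot": [0, 0, 0]}
    - {"dp": [0, 0, 0], "rot": [0, 0, 0]}

```text
time: 9.2
tool_pos: [0.518, -0.2132, 0.2744]
tcp_rot: [-1.566, -0.157, 0.154]
ft_force: [-0.2, -0.5, -3.5]
grip_width: 0.134
```

```bash
sed -i 's/z(s,285,50,100,130,4)\[:480\]/z(s,290,90,80,80,6)/;s/(proj(s,q)-\[285,50\])\*4/(proj(s,q)-[290,90])*6/' look.py; python3 look.py z3.png .214
```

```text
t 9.2 at [ 0.518  -0.2132  0.2744] yaw 0.1982219538275901 F [-0.1948 -0.4905 -3.5267] grip 0.13416499955951816
dp cm [-0.1042  6.037   0.0433] rot [0.0009 0.0002 0.0021] dp after turn [-0.0914  6.0372  0.0381]
(480, 800, 3)
bar top crop [200.2733 276.6387] side crop [622.4017 298.8466]
tubeA top top crop [115.4389 292.7985] side crop [635.6424 326.8149]
tubeB top top crop [291.745  252.2373] side crop [611.5516 226.1188]
tabtop top crop [219.9655 252.6451] side crop [626.8667 162.7362]
seat top crop [188.4808 291.9402] side crop [621.202  382.1498]
nose top crop [202.408  305.7919] side crop [650.1072 323.899 ]
hinge top crop [181.3746 209.8158] side crop [543.5917 305.9566]
```

View pics/z3.png

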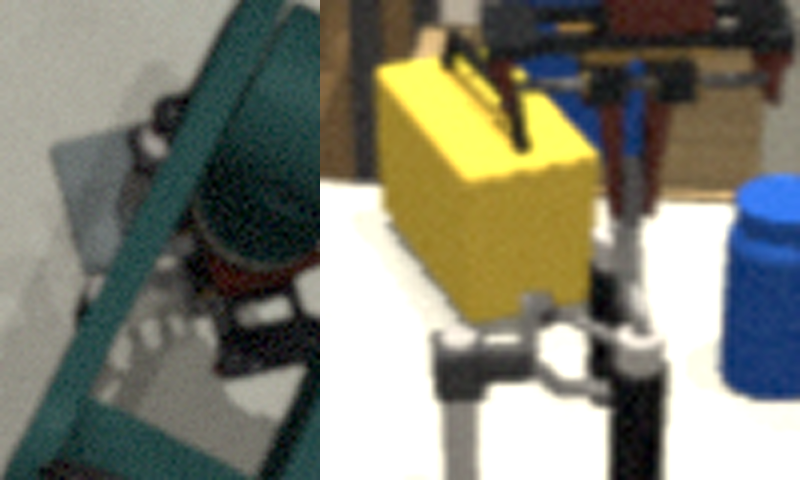

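Tube A is at u=638, predicted 636, so the bar is over the seat within about 2 mm. It's past the nose on the gate's side, and a tube stands on each side of the hook. I'll push down gently.

Call:
play_rows:
  steps:
    - {"dp": [-0.05, 0.5, 0], "rot": [0, 0, 0]}
    - {"dp": [0, 0.5, 0], "rot": [0, 0, 0]}
    - {"dp": [0, 0.5, 0], "rot": [0, 0, 0]}
    - {"dp": [0, 0.5, 0], "rot": [0, 0, 0]}
    - {"dp": [0, 0.5, 0], "rot": [0, 0, 0]}
    - {"dp": [0, 0.5, 0], "rot": [0, 0, 0]}
    - {"dp": [0, 0, 0], "rot": [0, 0, 0]}

```text
time: 10.0
tool_pos: [0.5163, -0.2133, 0.2432]
tcp_rot: [-1.565, -0.155, 0.156]
ft_force: [-2.1, 0.5, 2.5]
grip_width: 0.135
```

Call:
play_rows:
  steps:
    - {"dp": [0, 0.4, 0], "rot": [0, 0, 0]}
    - {"dp": [0, 0.4, 0], "rot": [0, 0, 0]}
    - {"dp": [0, 0.4, 0], "rot": [0, 0, 0]}
    - {"dp": [0, 0.4, 0], "rot": [0, 0, 0]}
    - {"dp": [0, 0.3, 0], "rot": [0, 0, 0]}
    - {"dp": [0, 0, 0], "rot": [0, 0, 0]}

```text
time: 10.6
tool_pos: [0.5169, -0.2127, 0.2232]
tcp_rot: [-1.564, -0.156, 0.155]
ft_force: [-0.7, 1.3, -3.9]
grip_width: 0.133
```

The push force rose by about 6 N and then released, so the bar has slipped past the gate. I'll lower the last part into the bowl.

Call:
play_rows:
  steps:
    - {"dp": [0, 0.3, 0], "rot": [0, 0, 0]}
    - {"dp": [0, 0.3, 0], "rot": [0, 0, 0]}
    - {"dp": [0, 0.2, 0], "rot": [0, 0, 0]}
    - {"dp": [0, 0, 0], "rot": [0, 0, 0]}

```text
time: 11.0
tool_pos: [0.5169, -0.213, 0.2162]
tcp_rot: [-1.565, -0.156, 0.155]
ft_force: [0.0, 0.1, -3.7]
grip_width: 0.136
```

```bash
python3 look.py z4.png .214
```

```text
t 11.0 at [ 0.5169 -0.213   0.2162] yaw 0.19802524005998695 F [ 0.0314  0.0596 -3.6537] grip 0.13603197098916625
dp cm [ 0.0065  0.2194 -0.0031] rot [-0.0005  0.      0.0007] dp after turn [ 0.0066  0.2193 -0.003 ]
(480, 800, 3)
bar top crop [189.1172 291.2207] side crop [621.1623 378.5889]
tubeA top top crop [107.6246 306.9051] side crop [634.0241 409.1575]
tubeB top top crop [276.7111 267.9839] side crop [610.5946 305.5549]
tabtop top crop [207.1751 269.2874] side crop [625.4675 249.0266]
seat top crop [188.4808 291.9402] side crop [621.202  382.1498]
nose top crop [202.408  305.7919] side crop [650.1072 323.899 ]
hinge top crop [181.3746 209.8158] side crop [543.5917 305.9566]
```

View pics/z4.png

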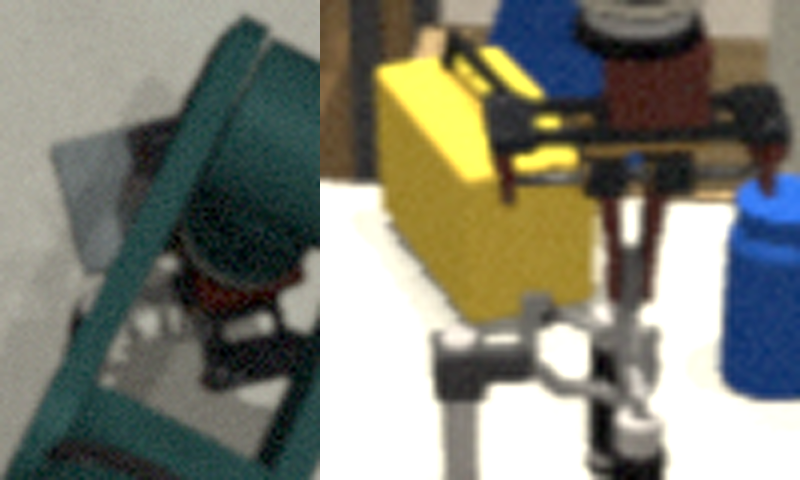

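The bar is inside the hook, about 2 mm above home, and the gate is back up. I'll ease down to first contact.

Call:
play_rows:
  steps:
    - {"dp": [0, 0.1, 0], "rot": [0, 0, 0]}
    - {"dp": [0, 0.1, 0], "rot": [0, 0, 0]}
    - {"dp": [0, 0, 0], "rot": [0, 0, 0]}

```text
time: 11.4
tool_pos: [0.5169, -0.2131, 0.2145]
tcp_rot: [-1.565, -0.156, 0.155]
ft_force: [-1.0, 0.1, -3.0]
grip_width: 0.138
```

Call:
play_rows:
  steps:
    - {"dp": [0, 0.1, 0], "rot": [0, 0, 0]}
    - {"dp": [0, 0.05, 0], "rot": [0, 0, 0]}
    - {"dp": [0, 0, 0], "rot": [0, 0, 0]}

```text
time: 11.7
tool_pos: [0.5173, -0.2132, 0.2133]
tcp_rot: [-1.565, -0.157, 0.154]
ft_force: [0.8, 0.7, -2.7]
grip_width: 0.134
```

Call:
play_rows:
  steps:
    - {"dp": [0, 0.1, 0], "rot": [0, 0, 0]}
    - {"dp": [0, 0, 0], "rot": [0, 0, 0]}
    - {"dp": [0, 0, 0], "rot": [0, 0, 0]}

```text
time: 12.0
tool_pos: [0.5177, -0.2132, 0.2127]
tcp_rot: [-1.566, -0.157, 0.153]
ft_force: [1.8, 1.3, 3.9]
grip_width: 0.13
```

Contact in the bowl: about 7 N, at the seat height. I'll back off slightly and release with a small opening, since fully open fingers would reach the hinge.

Call:
play_rows:
  steps:
    - {"dp": [0, -0.07, 0], "rot": [0, 0, 0]}
    - {"dp": [0, 0, 0], "rot": [0, 0, 0]}

```text
time: 12.2
tool_pos: [0.5175, -0.2132, 0.2129]
tcp_rot: [-1.565, -0.157, 0.154]
ft_force: [2.6, 1.6, 1.0]
grip_width: 0.132
```

Call:
play_rows:
  steps:
    - {"dp": [0, 0, 0], "rot": [0, 0, 0]}
    - {"dp": [0, 0, 0], "rot": [0, 0, 0]}
    - {"dp": [0, 0, 0], "rot": [0, 0, 0]}
  claw: 212

```text
time: 12.5
tool_pos: [0.5166, -0.2132, 0.2126]
tcp_rot: [-1.565, -0.156, 0.155]
ft_force: [0.3, -0.2, -0.4]
grip_width: 0.169
```

Call:
play_rows:
  steps:
    - {"dp": [0, 0, 0], "rot": [0, 0, 0]}
    - {"dp": [0, 0, 0], "rot": [0, 0, 0]}
    - {"dp": [0, 0, 0], "rot": [0, 0, 0]}
    - {"dp": [0, 0, 0], "rot": [0, 0, 0]}
    - {"dp": [0, 0, 0], "rot": [0, 0, 0]}
    - {"dp": [0, 0, 0], "rot": [0, 0, 0]}
  claw: 168

```text
time: 13.1
tool_pos: [0.517, -0.2131, 0.2128]
tcp_rot: [-1.565, -0.156, 0.155]
ft_force: [-0.0, 0.8, 0.2]
grip_width: 0.335
```

```bash
python3 look.py z5.png .214
```

```text
t 13.1 at [ 0.517  -0.2131  0.2128] yaw 0.19801673219050922 F [-0.0212  0.7589  0.2408] grip 0.334784388282114
dp cm [ 0.001  -0.1223  0.0132] rot [-0.0001  0.      0.001 ] dp after turn [ 0.0009 -0.1223  0.0132]
(480, 800, 3)
bar top crop [188.4277 292.1575] side crop [621.1082 383.6865]
tubeA top top crop [107.1452 307.8119] side crop [633.947  414.4155]
tubeB top top crop [275.7787 268.9936] side crop [610.558  310.6365]
tabtop top crop [206.3863 270.3518] side crop [625.4043 254.5377]
seat top crop [188.4808 291.9402] side crop [621.202  382.1498]
nose top crop [202.408  305.7919] side crop [650.1072 323.899 ]
hinge top crop [181.3746 209.8158] side crop [543.5917 305.9566]
```

View pics/z5.png

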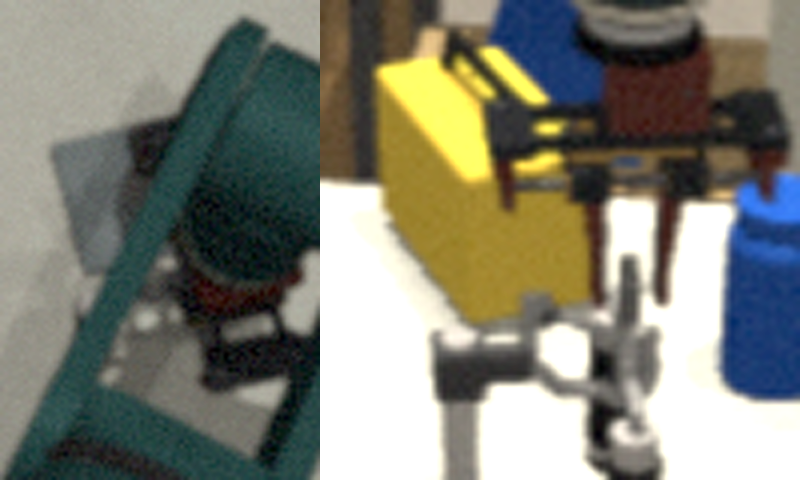

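Released: the tab stands free between the fingers, centred at u≈628 and upright. I'll rise straight up, then swing well away.

Call:
play_rows:
  steps:
    - {"dp": [0, -1, 0], "rot": [0, 0, 0]}
    - {"dp": [0, -1.5, 0], "rot": [0, 0, 0]}
    - {"dp": [0, -2, 0], "rot": [0, 0, 0]}
    - {"dp": [0, -3, 0], "rot": [0, 0, 0]}
    - {"dp": [0, -4, 0], "rot": [0, 0, 0]}
    - {"dp": [0, -4, 0], "rot": [0, 0, 0]}
    - {"dp": [0, 0, 3], "rot": [0, 0, 0]}
    - {"dp": [0, 0, 4], "rot": [0, 0, 0]}
    - {"dp": [0, 0, 4], "rot": [0, 0, 0]}
    - {"dp": [0, 0, 4], "rot": [0, 0, 0]}
    - {"dp": [0, 0, 4], "rot": [0, 0, 0]}
    - {"dp": [0, 0, 4], "rot": [0, 0, 0]}
    - {"dp": [0, 0, 4], "rot": [0, 0, 0]}
    - {"dp": [0, 0, 4], "rot": [0, 0, 0]}
    - {"dp": [0, 0, 3], "rot": [0, 0, 0]}
    - {"dp": [0, 0, 0], "rot": [0, 0, 0]}
    - {"dp": [0, 0, 0], "rot": [0, 0, 0]}
    - {"dp": [0, 0, 0], "rot": [0, 0, 0]}
    - {"dp": [0, 0, 0], "rot": [0, 0, 0]}
    - {"dp": [0, 0, 0], "rot": [0, 0, 0]}

```text
time: 15.2
tool_pos: [0.4503, 0.1192, 0.3678]
tcp_rot: [-1.565, -0.155, 0.153]
ft_force: [0.5, 0.8, -0.2]
grip_width: 0.339
```

```bash
python3 look.py z6.png .214; python3 - <<'E'
from h import *
a=cap('side','side1.png');b0=cv2.imread('pics/side0.png')[:,:,::-1].astype(int)
import time
d=np.abs(a['pixels'].astype(int)-b0).max(2)
for n,(x,y) in dict(dish=(365,223),pen=(326,220),jar=(367,138),probe=(314,323),weight=(286,211)).items(): print(n,(d[y-14:y+14,x-14:x+14]>50).sum())
E
```

```text
t 15.2 at [0.4503 0.1192 0.3678] yaw 0.19639515700085095 F [ 0.4805  0.7827 -0.1628] grip 0.3391823116599284
dp cm [  0.045   15.3841 -33.8868] rot [ 0.0001 -0.0016  0.001 ] dp after turn [  0.0053  15.3822 -33.8877]
(480, 800, 3)
bar top crop [-294.0869  372.3783] side crop [714.0165 487.591 ]
tubeA top top crop [-392.9285  391.2291] side crop [736.3059 534.4096]
tubeB top top crop [-201.5464  347.235 ] side crop [697.1713 388.565 ]
tabtop top crop [-311.9043  353.9286] side crop [724.7084 320.5044]
seat top crop [188.4808 291.9402] side crop [621.202  382.1498]
nose top crop [202.408  305.7919] side crop [650.1072 323.899 ]
hinge top crop [181.3746 209.8158] side crop [543.5917 305.9566]
dish 43
pen 95
jar 256
probe 0
weight 0
```

View pics/z6.png

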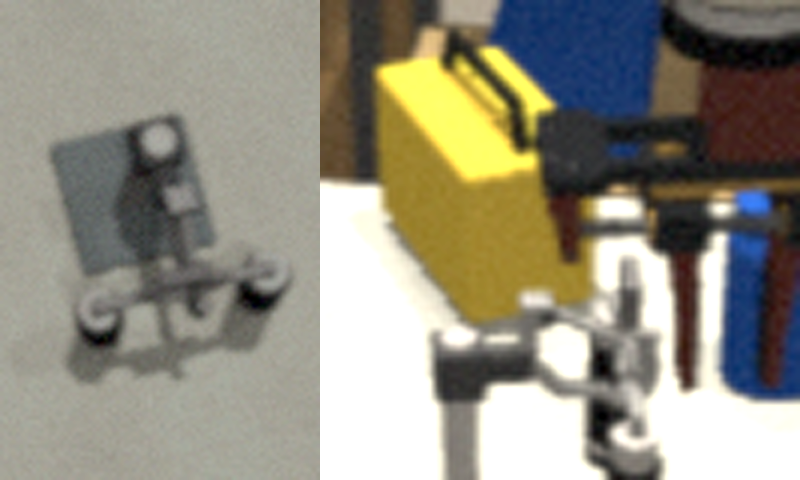

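View pics/side1.png

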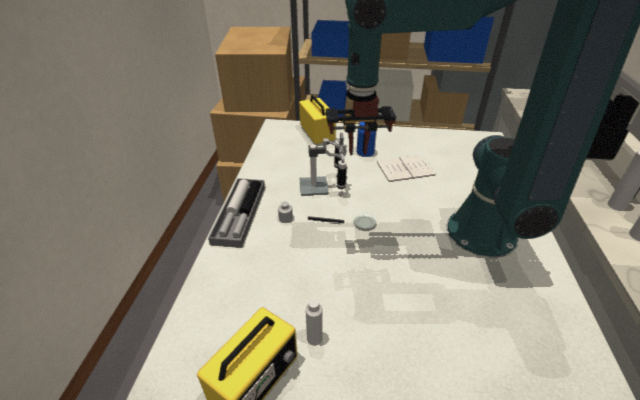

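The detector hangs in the hook, the arm is clear, and the other items look unmoved. The diffs at the jar and pen are the arm and its shadows. Tube caps in the top crop are at (98,303) and (266,272), about 2 px left of prediction, so I'll check tilt and stillness numerically.

```bash
python3 - <<'E'
from h import *
np.set_printoptions(precision=4,suppress=True)
t=cap('top');s=cap('side')
A=tri(t,(350+98/4,140+303/4),s,(290+(631-320)/6,90+432/6));print('tubeA cap',A,'expect z .167')
for z in(.167,):
    a=plane(t,350+98/4,140+303/4,z);b=plane(t,350+266/4,140+272/4,z);print(a,b,(a+b)/2,np.linalg.norm(a-b),np.arctan2(-(b-a)[0],(b-a)[1]))
def dark(c,x,y,w,h):
    m=(c['pixels'][y:y+h,x:x+w].max(2)<28).astype(np.uint8);n,l,st,ce=cv2.connectedComponentsWithStats(m)
    return [(st[i,4],ce[i]+[x,y]) for i in range(1,n) if st[i,4]>12]
print(dark(t,360,205,70,30))
E
```

```text
tubeA cap (array([ 0.5079, -0.1467,  0.1569]), np.float64(0.0039327274100974)) expect z .167
[ 0.5083 -0.1459  0.167 ] [ 0.5271 -0.2666  0.167 ] [ 0.5177 -0.2062  0.167 ] 0.12217120551009893 -2.987576351239947
[(np.int32(27), array([413.1111, 214.2222])), (np.int32(13), array([375.1538, 224.2308]))]
```

Call:
play_rows:
  steps:
    - {"dp": [0, 0, 2], "rot": [0, 0, 0]}
    - {"dp": [0, 0, 2], "rot": [0, 0, 0]}
    - {"dp": [0, 0, 2], "rot": [0, 0, 0]}
    - {"dp": [0, 0, 0], "rot": [0, 0, 0]}
    - {"dp": [0, 0, 0], "rot": [0, 0, 0]}
    - {"dp": [0, 0, 0], "rot": [0, 0, 0]}
    - {"dp": [0, 0, 0], "rot": [0, 0, 0]}

```text
time: 16.15
tool_pos: [0.4384, 0.1783, 0.3678]
tcp_rot: [-1.565, -0.156, 0.154]
ft_force: [-0.9, 0.5, -0.2]
grip_width: 0.339
```

```bash
python3 - <<'E'
from h import *
np.set_printoptions(precision=4,suppress=True)
t=cap('top')
o=[]
for c in (t,cap('top')):
    m=(c['pixels'][205:235,360:430].max(2)<28).astype(np.uint8);n,l,st,ce=cv2.connectedComponentsWithStats(m)
    print([(st[i,4],ce[i]+[360,205]) for i in range(1,n) if st[i,4]>12])
E
python3 look.py z7.png .214
```

```text
[(np.int32(26), array([413.1923, 214.3846])), (np.int32(15), array([374.8   , 224.1333]))]
[(np.int32(26), array([413.1923, 214.5   ])), (np.int32(13), array([375.1538, 224.2308]))]
t 16.25 at [0.4384 0.1785 0.3678] yaw 0.19716101908446093 F [-0.6024 -0.2426 -0.7759] grip 0.3401574092904042
dp cm [  0.0283  15.3859 -39.9264] rot [ 0.0001 -0.0008  0.001 ] dp after turn [  0.0107  15.3839 -39.9272]
(480, 800, 3)
bar top crop [-385.9631  393.5271] side crop [733.6317 561.9141]
tubeA top top crop [-486.244   412.7054] side crop [758.0817 615.181 ]
tubeB top top crop [-294.4932  368.6264] side crop [715.4085 456.1821]
tabtop top crop [-411.0901  376.7362] side crop [745.9096 391.2669]
seat top crop [188.4808 291.9402] side crop [621.202  382.1498]
nose top crop [202.408  305.7919] side crop [650.1072 323.899 ]
hinge top crop [181.3746 209.8158] side crop [543.5917 305.9566]
```

View pics/z7.png

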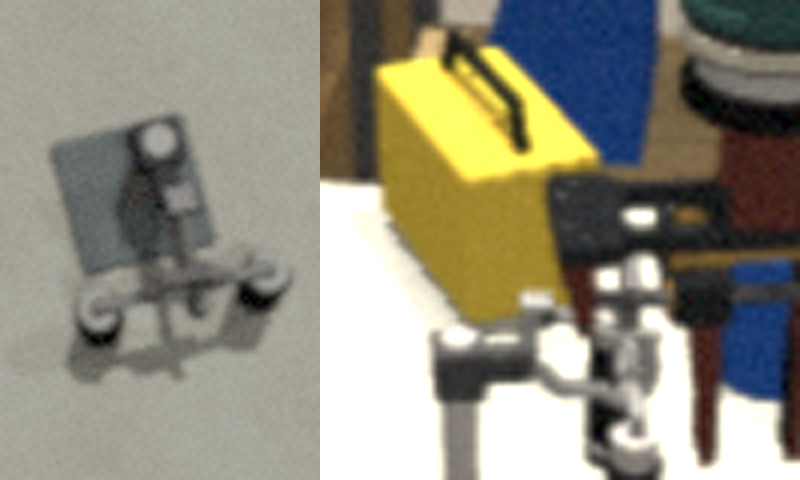

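It's still: centroids are steady to about 0.2 px. For a possible small roll, I'll use my last picture as an enlarged top view with predicted points for an upright hang overlaid.

```bash
python3 - <<'E'
from h import *
np.set_printoptions(precision=1,suppress=True)
def avg(n):
    cs=[cap(n) for _ in range(6)];c=cs[0];c['pixels']=np.mean([k['pixels'] for k in cs],0).astype(np.uint8);return c
t=avg('top');s=avg('side')
def z(c,x,y,w,h,k): return np.clip(cv2.resize(np.ascontiguousarray(c['pixels'][y:y+h,x:x+w,::-1]),None,fx=k,fy=k,interpolation=cv2.INTER_CUBIC)*1.4,0,255).astype(np.uint8)
m=np.hstack([z(t,365,190,60,45,8),z(s,325,130,32,36,10)]) if 0 else None
A=z(t,365,190,60,45,8);B=z(s,328,130,31,60,9)
o=np.zeros((560,790,3),np.uint8);o[:A.shape[0],:A.shape[1]]=A;o[:540,490:490+B.shape[1]]=B
cv2.imwrite('pics/z8.png',o)
a=np.array([np.cos(.198),np.sin(.198),0]);b=np.array([-a[1],a[0],0]);
for roll in(0,.1):
  bar=np.array([.5175,-.208,.15])
  for n,y,h in(('A',.062,.017),('B',-.062,.017),('tabtop',0,.093),('A bottom',.062,-.105),('B bottom',-.062,-.105)):
    q=bar+b*(y*np.cos(roll)+h*np.sin(roll))+np.array([0,0,h*np.cos(roll)-y*np.sin(roll)])
    print(roll,n,(proj(t,q)-[365,190])*8,(proj(s,q)-[328,130])*9+[490,0])
E
```

```text
0 A [ 80.2 214.2] [616.9 265.9]
0 B [417.7 136.6] [581.9 109.4]
0 tabtop [278.  139.2] [604.1  25.2]
0 A bottom [ 53.1 261.8] [608.  505.9]
0 B bottom [363.9 190.2] [575.1 342.2]
0.1 A [ 74.9 217.8] [616.9 280.7]
0.1 B [415.2 134.9] [582.8  99.6]
0.1 tabtop [251.1 145.6] [606.8  37.6]
0.1 A bottom [ 79.  257.6] [604.6 501.4]
0.1 B bottom [392.2 181.6] [572.9 317.5]
```

View pics/z8.png

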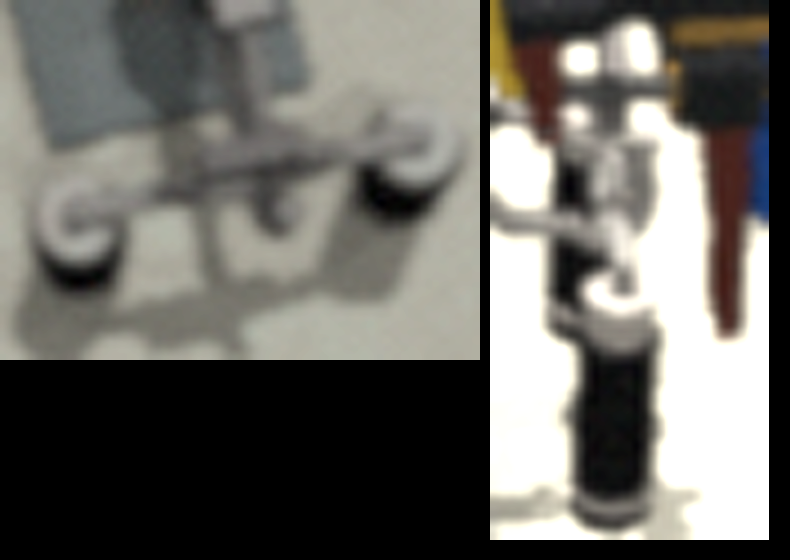

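Top crop: cap A is at (78,220), cap B at (415,145) and the tab around (253,158). This matches a hang rolled about 0.1 rad, with the ring bottom about 5 mm to +y of the seat and held there by friction. "Upright" is asked and there's time left, so I'll regrip, straighten it, and re-seat it centred.

Call:
play_rows:
  steps:
    - {"dp": [0, 0, -2], "rot": [0, 0, 0]}
    - {"dp": [0, 0, -4], "rot": [0, 0, 0]}
    - {"dp": [0, 0, -4], "rot": [0, 0, 0]}
    - {"dp": [0, 0, -4], "rot": [0, 0, 0]}
    - {"dp": [0, 0, -4], "rot": [0, 0, 0]}
    - {"dp": [0, 0, -4], "rot": [0, 0, 0]}
    - {"dp": [0, 0, -4], "rot": [0, 0, 0]}
    - {"dp": [0, 0, -4], "rot": [0, 0, 0]}
    - {"dp": [0, 0, -4], "rot": [0, 0, 0]}
    - {"dp": [0, 0, -2.5], "rot": [0, 0, 0]}
    - {"dp": [0, 1, -1], "rot": [0, 0, 0]}
    - {"dp": [0, 1.5, 0], "rot": [-0.05, 0, 0]}
    - {"dp": [0, 0, 0], "rot": [-0.05, 0, 0]}
    - {"dp": [0, 0, 0], "rot": [0, 0, 0]}
    - {"dp": [0, 0, 0], "rot": [0, 0, 0]}

```text
time: 18.45
tool_pos: [0.5119, -0.1875, 0.3427]
tcp_rot: [-1.663, -0.167, 0.15]
ft_force: [0.4, -0.6, -0.5]
grip_width: 0.341
```

```bash
python3 - <<'E'
from h import *
go([.5165,-.2017,.2137],.198)
s=ctrl.state();M=R.from_rotvec(s['tcp_rot']);print(M.as_matrix(),'tool-frame',M.inv().apply(np.array([.5165,-.2017,.2137])-s['tool_pos'])*100)
E
```

```text
t 18.45 at [ 0.5119 -0.1875  0.3427] yaw 0.1995848366723149 F [ 0.3776 -0.578  -0.517 ] grip 0.3413683185074776
dp cm [ 0.1543 12.979  -0.2045] rot [0.0986 0.0015 0.0011] dp after turn [ 0.17   12.8956 -1.4812]
[[ 0.9801  0.0205 -0.1972]
 [ 0.1983 -0.0963  0.9754]
 [ 0.001  -0.9951 -0.0985]] tool-frame [ 0.1543 12.979  -0.2045]
```

Call:
play_rows:
  steps:
    - {"dp": [0.15, 2, -0.2], "rot": [0, 0, 0]}
    - {"dp": [0, 3, 0], "rot": [0, 0, 0]}
    - {"dp": [0, 3, 0], "rot": [0, 0, 0]}
    - {"dp": [0, 2, 0], "rot": [0, 0, 0]}
    - {"dp": [0, 1.5, 0], "rot": [0, 0, 0]}
    - {"dp": [0, 1, 0], "rot": [0, 0, 0]}
    - {"dp": [0, 0.4, 0], "rot": [0, 0, 0]}
    - {"dp": [0, 0, 0], "rot": [0, 0, 0]}

```text
time: 19.25
tool_pos: [0.5166, -0.203, 0.2146]
tcp_rot: [-1.664, -0.166, 0.149]
ft_force: [0.5, 0.1, -0.3]
grip_width: 0.344
```

Call:
play_rows:
  steps:
    - {"dp": [0, 0, 0], "rot": [0, 0, 0]}
    - {"dp": [0, 0, 0], "rot": [0, 0, 0]}
    - {"dp": [0, 0, 0], "rot": [0, 0, 0]}
    - {"dp": [0, 0, 0], "rot": [0, 0, 0]}
    - {"dp": [0, 0, 0], "rot": [0, 0, 0]}
    - {"dp": [0, 0, 0], "rot": [0, 0, 0]}
  claw: 255

```text
time: 19.85
tool_pos: [0.5166, -0.203, 0.2152]
tcp_rot: [-1.665, -0.166, 0.148]
ft_force: [-2.7, 1.1, 6.1]
grip_width: 0.13
```

Call:
play_rows:
  steps:
    - {"dp": [0, -0.15, 0], "rot": [0, 0, 0]}
    - {"dp": [0, -0.15, 0], "rot": [0, 0, 0]}
    - {"dp": [0, -0.1, 0], "rot": [0, 0, 0]}
    - {"dp": [0, 0, 0], "rot": [0.025, 0, 0]}
    - {"dp": [0, 0, -0.3], "rot": [0.025, 0, 0]}
    - {"dp": [0, 0, -0.3], "rot": [0.025, 0, 0]}
    - {"dp": [0, 0, -0.3], "rot": [0.025, 0, 0]}
    - {"dp": [0, 0, -0.2], "rot": [0, 0, 0]}
    - {"dp": [0, 0, 0], "rot": [0, 0, 0]}
    - {"dp": [0, 0, 0], "rot": [0, 0, 0]}

```text
time: 20.85
tool_pos: [0.5184, -0.2133, 0.2189]
tcp_rot: [-1.565, -0.156, 0.155]
ft_force: [-0.6, -0.0, -3.1]
grip_width: 0.135
```

```bash
cat > chk.py <<'E'
from h import *
go([.517,-.2127,.2137],.198)
np.set_printoptions(precision=1,suppress=True)
for n,box in(('top',(360,205,70,30)),('side',(325,140,40,60))):
    c=cap(n);x,y,w,h=box
    m=(c['pixels'][y:y+h,x:x+w].max(2)<28).astype(np.uint8);k,l,st,ce=cv2.connectedComponentsWithStats(m)
    print(n,[(st[i,4],st[i,:4]+[x,y,0,0],ce[i]+[x,y]) for i in range(1,k) if st[i,4]>12])
E
python3 chk.py
```

```text
t 20.85 at [ 0.5184 -0.2133  0.2189] yaw 0.1976954564618506 F [-0.5835 -0.0344 -3.0955] grip 0.1353639213243642
dp cm [-0.1255  0.5196  0.085 ] rot [-0.0003 -0.0003  0.0007] dp after turn [-0.1251  0.5196  0.0852]
top [(np.int32(58), array([394, 205,  13,  11]), array([397.8, 210.3])), (np.int32(54), array([404, 205,  21,   4]), array([414.3, 206.2])), (np.int32(300), array([401, 212,  29,  23]), array([414.4, 225.1]))]
side [(np.int32(17), array([335, 157,   4,   9]), array([336.4, 161.1])), (np.int32(106), array([338, 167,   8,  16]), array([341.6, 174.1]))]
```

Call:
play_rows:
  steps:
    - {"dp": [-0.1, 0.15, 0], "rot": [0, 0, 0]}
    - {"dp": [0, 0.15, 0], "rot": [0, 0, 0]}
    - {"dp": [0, 0, 0], "rot": [0, 0, 0]}

```text
time: 21.25
tool_pos: [0.5181, -0.2132, 0.2167]
tcp_rot: [-1.565, -0.157, 0.154]
ft_force: [0.3, 1.8, 2.3]
grip_width: 0.132
```

Call:
play_rows:
  steps:
    - {"dp": [0, 0.1, 0], "rot": [0, 0, 0]}
    - {"dp": [0, 0, 0], "rot": [0, 0, 0]}

```text
time: 21.45
tool_pos: [0.5182, -0.2133, 0.2166]
tcp_rot: [-1.565, -0.158, 0.154]
ft_force: [-1.3, 4.0, 8.5]
grip_width: 0.133
```

Call:
play_rows:
  steps:
    - {"dp": [0, 0.1, 0], "rot": [0, 0, 0]}
    - {"dp": [0, 0, 0], "rot": [0, 0, 0]}

```text
time: 21.65
tool_pos: [0.5183, -0.2136, 0.2164]
tcp_rot: [-1.566, -0.158, 0.153]
ft_force: [-3.1, 3.1, 14.4]
grip_width: 0.13
```

Contact came about 3 mm early with Fy ≈ +4 N, so the bar is on the +y flank of the hook bar. I'll lift a little, shift 4 mm to -y, and probe again, looking for a lower contact and Fy ≈ 0.

Call:
play_rows:
  steps:
    - {"dp": [0, -0.25, 0], "rot": [0, 0, 0]}
    - {"dp": [0, -0.25, 0], "rot": [0, 0, 0]}
    - {"dp": [-0.1, 0, -0.2], "rot": [0, 0, 0]}
    - {"dp": [0, 0, -0.2], "rot": [0, 0, 0]}
    - {"dp": [0, 0.1, 0], "rot": [0, 0, 0]}
    - {"dp": [0, 0.1, 0], "rot": [0, 0, 0]}
    - {"dp": [0, 0.05, 0], "rot": [0, 0, 0]}
    - {"dp": [0, 0, 0], "rot": [0, 0, 0]}

```text
time: 22.45
tool_pos: [0.5184, -0.218, 0.2171]
tcp_rot: [-1.566, -0.158, 0.153]
ft_force: [2.2, -0.7, 2.4]
grip_width: 0.135
```

Call:
play_rows:
  steps:
    - {"dp": [0, 0.1, 0], "rot": [0, 0, 0]}
    - {"dp": [0, 0, 0], "rot": [0, 0, 0]}

```text
time: 22.65
tool_pos: [0.5187, -0.2181, 0.2167]
tcp_rot: [-1.567, -0.159, 0.152]
ft_force: [1.6, 0.4, 5.2]
grip_width: 0.132
```

Call:
play_rows:
  steps:
    - {"dp": [0, 0.1, 0], "rot": [0, 0, 0]}
    - {"dp": [0, 0, 0], "rot": [0, 0, 0]}

```text
time: 22.85
tool_pos: [0.5188, -0.2182, 0.2165]
tcp_rot: [-1.567, -0.159, 0.152]
ft_force: [0.2, 0.7, 10.1]
grip_width: 0.134
```

Fy is now about 0, so it's centred. I'll unload slightly and release.

Call:
play_rows:
  steps:
    - {"dp": [0, -0.1, 0], "rot": [0, 0, 0]}
    - {"dp": [0, -0.05, 0], "rot": [0, 0, 0]}
    - {"dp": [0, 0, 0], "rot": [0, 0, 0]}

```text
time: 23.15
tool_pos: [0.5186, -0.2181, 0.2167]
tcp_rot: [-1.566, -0.158, 0.153]
ft_force: [4.1, -0.4, 3.7]
grip_width: 0.135
```

Call:
play_rows:
  steps:
    - {"dp": [0, 0, 0], "rot": [0, 0, 0]}
    - {"dp": [0, 0, 0], "rot": [0, 0, 0]}
    - {"dp": [0, 0, 0], "rot": [0, 0, 0]}
  claw: 212

```text
time: 23.45
tool_pos: [0.5161, -0.217, 0.2151]
tcp_rot: [-1.563, -0.154, 0.157]
ft_force: [0.7, 0.0, 0.1]
grip_width: 0.17
```

Call:
play_rows:
  steps:
    - {"dp": [0, 0, 0], "rot": [0, 0, 0]}
    - {"dp": [0, 0, 0], "rot": [0, 0, 0]}
    - {"dp": [0, 0, 0], "rot": [0, 0, 0]}
    - {"dp": [0, 0, 0], "rot": [0, 0, 0]}
    - {"dp": [0, 0, 0], "rot": [0, 0, 0]}
    - {"dp": [0, 0, 0], "rot": [0, 0, 0]}
  claw: 168

```text
time: 24.05
tool_pos: [0.5174, -0.2176, 0.2161]
tcp_rot: [-1.565, -0.156, 0.155]
ft_force: [0.4, 0.5, 0.5]
grip_width: 0.344
```

Call:
play_rows:
  steps:
    - {"dp": [0, -1, 0], "rot": [0, 0, 0]}
    - {"dp": [0, -1.5, 0], "rot": [0, 0, 0]}
    - {"dp": [0, -2, 0], "rot": [0, 0, 0]}
    - {"dp": [0, -3, 0], "rot": [0, 0, 0]}
    - {"dp": [0, -4, 0], "rot": [0, 0, 0]}
    - {"dp": [0, -4, 0], "rot": [0, 0, 0]}
    - {"dp": [0, 0, 3], "rot": [0, 0, 0]}
    - {"dp": [0, 0, 4], "rot": [0, 0, 0]}
    - {"dp": [0, 0, 4], "rot": [0, 0, 0]}
    - {"dp": [0, 0, 4], "rot": [0, 0, 0]}
    - {"dp": [0, 0, 4], "rot": [0, 0, 0]}
    - {"dp": [0, 0, 4], "rot": [0, 0, 0]}
    - {"dp": [0, 0, 4], "rot": [0, 0, 0]}
    - {"dp": [0, 0, 4], "rot": [0, 0, 0]}
    - {"dp": [0, 0, 4], "rot": [0, 0, 0]}
    - {"dp": [0, 0, 4], "rot": [0, 0, 0]}
    - {"dp": [0, 0, 0], "rot": [0, 0, 0]}
    - {"dp": [0, 0, 0], "rot": [0, 0, 0]}
    - {"dp": [0, 0, 0], "rot": [0, 0, 0]}
    - {"dp": [0, 0, 0], "rot": [0, 0, 0]}

```text
time: 26.05
tool_pos: [0.4409, 0.1636, 0.3713]
tcp_rot: [-1.565, -0.155, 0.153]
ft_force: [-0.9, -0.8, 0.1]
grip_width: 0.345
```

```bash
cat > fin.py <<'E'
from h import *
np.set_printoptions(precision=1,suppress=True)
print('t',ctrl.state()['time'])
t=[cap('top') for _ in range(5)]
g=np.mean([c['pixels'] for c in t],0)
A=g[190:235,365:425].mean(2)
for th in(28,35):
    k,l,st,ce=cv2.connectedComponentsWithStats((A<th).astype(np.uint8))
    print('dark th',th,[(st[i,4],(ce[i])*8) for i in range(1,k) if st[i,4]>10])
k,l,st,ce=cv2.connectedComponentsWithStats((A>118).astype(np.uint8))
print('rows of caps: bright/dark profile')
# print downsampled luminance map (for reading without the viewer)
for r in range(8,40): print(190+r,' '.join('%3d'%v for v in A[r,2:58:1]))
E
python3 fin.py
```

```text
t 26.05
dark th 28 [(np.int32(56), array([379.9, 188.7])), (np.int32(41), array([ 63.4, 262.4]))]
dark th 35 [(np.int32(65), array([378.3, 187.1])), (np.int32(44), array([ 63.3, 261.8]))]
rows of caps: bright/dark profile
198  98  76  72  77  75  77  79  81  82  83  83  81  73  57  51  49  47  50  49  53  47  47  47  54  57  55  53  57  69  79  85  83  80  79  81  82  94 110 119 120 122 123 124 124 123 124 123 124 124 124 123 122 123 122 124 122
199 102  82  73  75  77  78  78  80  81  81  82  82  75  68  56  48  47  49  51  49  48  46  50  61  61  57  57  57  65  79  82  82  79  74  79  81  91 108 119 122 122 123 124 123 122 120 119 120 123 123 120 123 122 121 124 123
200 109  93  74  74  76  78  79  78  82  82  83  82  79  70  59  54  50  50  50  51  48  51  57  65  65  58  58  59  66  77  83  77  72  67  70  76  94 111 120 123 122 121 121 119 116 114 113 115 118 120 121 122 121 123 123 125
201 114  95  76  72  76  76  78  78  81  83  84  83  83  76  70  62  55  49  50  52  49  54  61  68  65  65  60  58  61  72  79  76  71  73  80  88 104 118 122 124 123 120 115 113 111 110 108 10
[... 5717 characters left out ...]
 124 123 125 124
227 100  82  69  60  56  49  48  49  59  64  69  79  97 114 120 120 119 116 111 103  98  91  90  85  84  83  83  81  83  81  83  83  84  85  90  97 106 113 118 120 123 122 120 116 115 115 118 121 122 125 124 122 124 122 126 125
228 101  84  74  70  68  65  63  68  70  72  71  79  93 108 111 113 108 101  93  87  83  85  85  85  84  83  83  82  83  82  80  82  84  93 104 113 120 123 124 124 125 125 125 124 125 125 123 124 124 125 124 125 124 125 123 125
229 104  88  76  73  73  73  74  73  71  73  72  74  82  91  95  95  91  86  83  83  82  84  84  83  81  83  81  81  82  82  85  85  90 103 117 123 128 125 126 127 125 125 124 125 125 126 124 124 124 125 123 123 124 126 124 123
```

The viewer's budget is spent, so I'll compare with the earlier saved crop numerically, matching patches for the caps, tab and tube bodies.

```bash
cat > cmp.py <<'E'
from h import *
np.set_printoptions(precision=1,suppress=True)
old=cv2.imread('pics/z8.png')
def avg(n): return np.mean([cap(n)['pixels'][:,:,::-1] for _ in range(6)],0).astype(np.uint8)
def z(p,x,y,w,h,k): return np.clip(cv2.resize(np.ascontiguousarray(p[y:y+h,x:x+w]),None,fx=k,fy=k,interpolation=cv2.INTER_CUBIC)*1.4,0,255).astype(np.uint8)
T=z(avg('top'),365,190,60,45,8);S=z(avg('side'),328,130,31,60,9)
def match(o,n,cx,cy,w,h,nm):
    x0,y0=max(cx-w,0),max(cy-h,0);tp=o[y0:cy+h,x0:cx+w]
    r=cv2.matchTemplate(n,tp,cv2.TM_CCOEFF_NORMED);_,v,_,l=cv2.minMaxLoc(r);print(nm,'shift',np.array(l)-[x0,y0],'score %.2f'%v)
oT=old[:360,:480];oS=old[:540,490:769]
for a in((78,220,50,50,'A cap'),(78,265,50,35,'A dark'),(415,145,50,45,'B cap'),(400,190,45,35,'B dark'),(253,160,55,25,'tab'),(275,205,30,35,'nose')):match(oT,T,*a)
for a in((127,300,40,40,'side A cap'),(120,505,40,30,'side A bottom'),(80,325,25,25,'side B bottom'),(120,190,30,45,'ring'),(122,400,45,100,'A body')):match(oS,S,*a)
for n,o in(('old',oT),('new',T)):
    k,l,st,ce=cv2.connectedComponentsWithStats((o.max(2)<45).astype(np.uint8));print(n,[(st[i],ce[i]) for i in range(1,k) if st[i,4]>900])
for n,o in(('old',oS),('new',S)):
    k,l,st,ce=cv2.connectedComponentsWithStats((o.max(2)<45).astype(np.uint8));print(n,[(st[i],ce[i]) for i in range(1,k) if st[i,4]>900])
cv2.imwrite('pics/z9.png',np.hstack([T,S[:360]]))
E
python3 cmp.py
```

```text
A cap shift [ 289 -142] score 0.75
A dark shift [197  13] score 0.71
B cap shift [15 -5] score 0.91
B dark shift [-318   69] score 0.96
tab shift [ 24 113] score 0.83
nose shift [0 0] score 0.99
side A cap shift [  1 -36] score 0.90
side A bottom shift [  6 -12] score 0.92
side B bottom shift [ 121 -250] score 0.84
ring shift [ 63 -10] score 0.74
A body shift [  3 -31] score 0.86
old [(array([ 361,  168,   68,   53, 2030], dtype=int32), array([389.3, 198. ])), (array([  48,  261,   65,   30, 1292], dtype=int32), array([ 80.4, 276.3]))]
new [(array([ 347,  161,   87,   63, 3842], dtype=int32), array([383. , 191.5])), (array([  38,  225,   72,   70, 2764], dtype=int32), array([ 67.1, 265.7]))]
old [(array([  21,    0,  258,   43, 4815], dtype=int32), array([133.4,  15.4])), (array([ 193,   63,   86,   67, 4414], dtype=int32), array([234.2,  96.6])), (array([  67,  245,   41,   58, 1299], dtype=int32), array([ 80.7, 270. ])), (array([  89,  348,   68,  150, 8518], dtype=int32), array([123.3, 424.1]))]
new [(array([ 189,   29,   81,   63, 4209], dtype=int32), array([229.8,  60. ])), (array([   65,   245,    95,   232, 11078], dtype=int32), array([118.7, 381. ]))]
```

```bash
cat > m2.py <<'E'
from h import *
np.set_printoptions(precision=1,suppress=True)
old=cv2.imread('pics/z8.png');oT=old[:360,:480];oS=old[:540,490:769]
def avg(n): return np.mean([cap(n)['pixels'][:,:,::-1] for _ in range(6)],0).astype(np.uint8)
def z(p,x,y,w,h,k): return np.clip(cv2.resize(np.ascontiguousarray(p[y:y+h,x:x+w]),None,fx=k,fy=k,interpolation=cv2.INTER_CUBIC)*1.4,0,255).astype(np.uint8)
T=z(avg('top'),365,190,60,45,8);S=z(avg('side'),328,130,31,60,9)
print('t',ctrl.state()['time'])
def asc(im,x0,x1,y0,y1,q):
    g=im.max(2)
    for y in range(y0,y1,q): print('%3d '%y+''.join(' .:-=+*#%@'[::-1][min(9,int(g[y:y+q,x:x+q//2].mean()/20))] for x in range(x0,x1,q//2)))
print('OLD top');asc(oT,16,480,90,300,8)
print('NEW top');asc(T,16,480,90,300,8)
print('OLD side');asc(oS,50,180,20,540,12)
print('NEW side');asc(S,50,180,20,540,12)
E
python3 m2.py
```

```text
t 27.5
OLD top
 90 .::-==========================+++***********+++++++++**++++=======-----:::..........:::.............................
 98 ..::-===========================+++**********+++++++++***++==----:::.................:::::::::......................
106 ...::-===========================++**********++++==++++***+==---::..............:....:::::--:::.....................
114 ...::-==========================++++*******++===----==++*+++===--::::::::....::::::..:::-----::...................  
122 ...::--==========================++++**++++==--:::::-==++++++=====------:::::::::::::::--=----::::::::::............
130 ....::--===+===========-----------===++++++===--::::--==++++==========----::::::::::::-------:::------:::...........
138 .....::-==+++++====---:::..:::::::--==+++=======-----===================-----------:::-----------------::......::...
146 ......:--=====---::::..........::::-==++=========================================-----------------===--:.....::::...
154 ......:::::::::::...............:::--==++++++++==============++++++++++++++=++===============------::::.....:::::
[... 7127 characters left out ...]
::--:::----:..:.     
236  :+***=-.  .:-:       
248  :*%%#+.     ..       
260  -#@@%*:              
272  =#@%%#=:.       .    
284  =#@@%#+-:::::::::.   
296  =#@@%#+=-:::::::--.  
308  :+%%%%#*+==---==**=. 
320  .-=++*%%%%#####%%#=  
332  :==--+%%@@@@@@@@%#-  
344   -***#%@@@@@@@@@%*-  
356      .=#@@@@@%%%%%#-  
368        +%@%%@@@@@%*-  
380       .*%@@@@@@@@%*:  
392       :*%@@%@@@@%%+.  
404      :+#%@@@@@@@%%+.  
416     :=*%%@%%@@@@@%+.  
428      -*%%@%@@@@@@%+.  
440       -#%@%@@@@@@%+.  
452       :*%@@@@%%@%#=   
464       :+#%%%%%%%%#+.  
476       .-=++++++===-:  
488       :===------===:  
500       :=+********+-.  
512           :---:..:.   
524                       
536
```

The numeric comparison shows the roll has gone:
- The tubes' visible bodies now lie down and to the left of their caps, as predicted for an upright hang.
- The tube midpoint is about 5 mm to -y, over the seat.
- The hook hasn't moved (shift 0, score 0.99).

One last stillness check, with the neighbours included, then I'll hand in.

```bash
python3 - <<'E'
from h import *
np.set_printoptions(precision=2,suppress=True)
def dark():
    g=np.mean([cap('top')['pixels'] for _ in range(4)],0)[190:235,365:425].mean(2)
    k,l,st,ce=cv2.connectedComponentsWithStats((g<35).astype(np.uint8));return [ce[i]*8 for i in range(1,k) if st[i,4]>10]
print('earlier (378.3,187.1),(63.3,261.8); now',dark())
g=cap('side')['pixels'];o=cv2.imread('pics/side0.png')[:,:,::-1]
for n,(x,y,w,h) in dict(dish=(365,223,14,9),pen=(326,220,22,6),jar=(367,142,11,16),probe=(314,323,11,22),weight=(286,211,10,11)).items():
    t=np.ascontiguousarray(o[y-h:y+h,x-w:x+w]);r=cv2.matchTemplate(np.ascontiguousarray(g[y-h-8:y+h+8,x-w-8:x+w+8]),t,cv2.TM_CCOEFF_NORMED);_,v,_,l=cv2.minMaxLoc(r);print(n,np.array(l)-8,round(v,2))
print(ctrl.state()['time'],ctrl.close_job())
E
```

```text
earlier (378.3,187.1),(63.3,261.8); now [array([377.94, 187.52]), array([ 63.83, 262.09])]
dish [0 0] 0.94
pen [0 0] 0.98
jar [0 1] 0.55
probe [0 0] 1.0
weight [0 0] 1.0
the job is handed in; nothing more can be done
27.75 None
```

The detector is hanging on the snap hook, and I handed the job in at 27.75 s of the allowed 48 s. I picked it up by the tab, lowered it over the hook, and pushed its ring past the gate. The force rose by about 6 N, then released as it passed. I then lowered it until it touched the bowl, at the seat's height.

It first hung rolled by about 0.1 rad, with the ring roughly 5 mm off to one side. I gripped it again, straightened and centred it without lifting it back past the gate, released it and moved clear.

**Last checks:**
- **Stillness:** it did not move between images about 1.5 s apart (shift under 0.1 pixel).
- **Upright and centred:** the top view fits an upright hang within about 0.05 rad, centred over the seat.
- **Neighbours:** the dish, pen, probe and weight showed zero shift from their starting positions.

**Not certain:**
- **Seated height:** the side view suggested the ring might sit about 3 mm high. The arm's own reading put it within about 1 mm, and an 18 N push downward met firm contact.
- **Gate:** I had no direct view of it in the final state. That it shut rests on the force drop and an earlier close-up.
- **Jar:** its match was weak (score 0.55) because the arm partly hid it, but it showed about 1 pixel of shift at most and was never approached.
- **Final pictures:** I had used up the picture limit, so the checks after regripping were made from numbers rather than by eye.

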